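# Discharge the tall capacitor and show its terminals to the inspection camera

## Task

Lift the tallest of the three can capacitors straight out of its clamp ring on the power-supply chassis and, holding it upright, press its foot down on the middle of the round sprung plate of the discharge station until the plate is fully down, and keep it down for about a second. Then hold the capacitor up in the air before the inspection camera, its terminal end (the foot) facing squarely into the lens, centred on the lens axis and 120 mm from the lens, and finish while still holding it there, still. Leave the other capacitors and everything else on the bench where they are.

Things in the scene. Friction and masses are not known exactly. Their poses are not given: they have to be found in the camera images.
- cap_tall: the capacitor to handle: dark upright cylinder with a bare aluminium top, 35 mm diameter, 100 mm tall, 90 to 180 g; origin at the centre of its foot (the terminal end: black disc with two small flush metal contacts), z along its axis from foot to top. It stands loosely (about 2 mm play) in a clamp ring 15 mm high on the chassis top, so its top starts 130 mm above the bench
- cap_mid: bystander capacitor of the same look and diameter, 70 mm tall, in another clamp ring; origin at the centre of its foot, z up
- cap_short: bystander capacitor of the same look and diameter, 58 mm tall, in another clamp ring; origin at the centre of its foot, z up
- chassis: fixed aluminium chassis 270 (its x) x 110 (its y) x 30 mm high; origin at the centre of its underside, z up. Three black clamp rings (47 mm outside, 15 mm high) stand on its top in a row along its x axis at -75, 0 and +75 mm, one capacitor in each, in any order; small parts up to 12 mm high lie along its long edges
- station: fixed discharge station: grey box 34 mm high, 170 mm (its x, from -65 to +105 mm) x 110 mm (its y); origin on the bench under the middle of the sprung plate, z up. Low aluminium ribs, up to 50 mm above the bench, cover its top from x = +56 mm to +100 mm
- plate_top (a point): centre of the upper face of the round copper sprung plate (60 mm diameter) of the discharge station; 48 mm above the bench when free, 38 mm when fully down; moves with the plate
- discharge_plate (a joint): how far the sprung plate is pressed down: 0 free, 0.010 m fully down against its stop; it gives way from about 2.5 N and takes about 7.5 N at full travel
- camera_head: inspection camera head on a low fixed stand at the far side of the work, its lens looking up and back towards the robot, 55 degrees above level; origin at the centre of the lens front (112 mm above the bench), z along the lens axis out of the lens towards what is viewed; lens barrel 42 mm diameter, housing 56 mm square behind it
- focus (a point): the viewing point: on the lens axis 120 mm in front of the lens, where the middle of the capacitor's foot belongs; about 210 mm above the bench
- solder_reel: bystander: upright grey reel, 52 mm diameter, 40 mm high, between chassis and station; origin at the centre of its underside
- battery_pair: bystander: two small flat batteries side by side, 53 x 46 x 17 mm together, between chassis and station; origin at the centre of the underside
- cutters: bystander: side cutters lying on the bench, about 140 mm long, 12 mm high, at one side; origin under the middle
- screwdriver: bystander: screwdriver lying on the bench, 180 mm long, at one side; origin under its length
There are look-alikes about, which are no part of the job. Leave any orange or red look-alike of the cap_tall alone.

How it is judged:
By the outcome, as a careful person would: the job done as asked, in the order asked, and still so for the second after the job is handed in, while the arm keeps its last pose, push and grip.
It also fails if it takes over 48 s, if anything falls off the work surface, if the arm or the gripper's body presses on something with over 40 N, if the wrist force passes 120 N, or if a joint passes its speed limit or range.

## Robot

A 6-joint arm with a two-finger parallel gripper is mounted at the origin on the work surface. World frame = base frame: x ahead of the robot, y to its left, z up, the work surface at z = 0. Lengths are in m, angles in rad, forces in N, time in s.
With the tool pointing down it reaches from about 0.3 to 0.75 m from the base axis. Payload 8.5 kg.
Tool frame: the origin (TCP) lies midway between the tips of the shut fingers; the grasp point (between the pads) lies env.grip_depth behind it (env.grip_depth is the distance from the TCP to the grasp point, in m); z points along the fingers, y is the direction in which the jaws open and shut (so a half turn about z gives the same grasp; the last joint's range is limited). The gripper opens to 85 mm and grips with 20 to 120 N. Pads are 22 mm wide; open, the fingers measure 114 mm over their backs; the gripper's body (76 mm by 85 mm) begins 54 mm behind the grasp point. The pads swing forward as they close: fully open they stand 13 mm farther back than shut.
Start: joints at [1.085, 0.381, 1.297, -0, 1.464, -0.215], TCP at [0.147, 0.53, 0.231] pointing down, gripper open.
Joint ranges: [-3.11, 3.11], [-0.89, 2.33], [0.22, 2.48], [-1.42, 4.56], [0.17, 2.85], [-2.88, 2.88]. Speed limits (rad/s): [2.39, 2.39, 3.14, 3.14, 3.14, 3.14].

## Interface

Orientations are given as [roll, pitch, yaw] about the fixed x, y, z axes, in that order (R = Rz(yaw) Ry(pitch) Rx(roll)).
In Python, from rig import env, read_camera, workorder gives the robot as it stands.
- The arm moves only by the tool servo_tool, never from a script. Its argument "deltas" is a list of rows, each a list of 7 numbers: the turn, a rotation vector about the tool's x, y, z in rad, then the shift along the tool's x, y, z in mm, then the finger opening in mm, from 0 to 85.4. In form: [[wx, wy, wz, dx, dy, dz, grip], ...]. A call has 1 to 5 rows; each row is the pose to reach, as a shift and turn from the pose commanded when the call began, along the tool's axes at that moment; what a row does not reach only later rows make up. A row lasts 1/12 s, in which the tool goes at most 41.7 mm and 7.16 degrees, less where a joint would pass 70% of its speed; a pose out of reach is approached as far as the arm can. A call with a gripper value outside its range is refused whole. The fingers move at their own pace and stop on an object; the grip force is fixed at half the most. Time passes only in rows, so rows that repeat a pose let the fingers close. It gives the time, the measured TCP pose, the force and the opening at its end, in the units of the state.
- env.get_state(): the state, without advancing time (a new reading comes with each control period).
- read_camera(name): name is "side" or "top"; returns a dict with "frame" (400x640x3 uint8, red, green, blue), "mtx" (3x3 intrinsics, pixels), "k1" (the pictures are not rectified: a ray, as slopes to the right and down, at radius r is drawn at 1 + k1 r^2 times it, then the intrinsics apply), "rvec" (rotation vector, rad) and "tvec" (3), from world to camera coordinates, as OpenCV has them. Camera axes: x right, y down, z forward; pixel columns grow to the right and rows downward; lengths in m; the calibration is good to about 2 mm. A picture is of the moment at which its call begins. There is no depth.
- workorder.finish_job(): hands the job in, once; it reports no verdict.
The state is a dict: "time_s": time; "joint_positions": joint angles; "joint_vel": joint speeds; "joint_efforts": joint torques, N m; "tcp_pos": TCP position; "tcp_rot": TCP orientation; "force": force on the tool from outside, world axes, zero at the start; "wrist_torque": the same for the moment, N m; "grip_width": finger opening in m.
Only numpy, scipy, OpenCV 4.12 (cv2) and the standard library are available. Lean on these libraries where they do the work, as an engineer would, in place of code of your own. Each camera call takes 0.05 s, during which the arm holds its last target.

## Working session

There is one attempt and no reset: what is moved stays moved. The work goes in short steps, Python scripts to look and compute and a tool call to move; the robot and the scene stay as the last step left them, time stands still between calls to the robot, and variables do not carry over. Pictures are saved under pics/ and viewed, and the job is handed in when it is done.

Besides the shell and the picture viewer there is one more tool, called after ">>>" as name(argument=value, ...), one argument or row to a line, values as JSON. servo_tool: Moves the arm, as the interface text tells. Its arguments: {"type":"object","properties":{"deltas":{"type":"array"}},"required":["deltas"]}

```bash
ls; mkdir -p pics
python3 - <<'E'
from rig import env, read_camera, workorder
import cv2,numpy as np
print(env.get_state(), env.grip_depth)
for n in("top","side"):
    c=read_camera(n); cv2.imwrite(f"pics/{n}0.png",c["frame"][:,:,::-1]); print(n,c["mtx"],c["k1"],c["rvec"],c["tvec"])
    np.savez(f"pics/{n}0.npz",**c)
E
```

```text
pics
{'time_s': 0.0, 'joint_positions': array([ 1.08471412e+00,  3.81227468e-01,  1.29828023e+00, -5.06849635e-05,
        1.46361426e+00, -2.15332858e-01]), 'joint_vel': array([-0.00116196,  0.00103631,  0.00168129, -0.00055955,  0.00055962,
        0.00047408]), 'joint_efforts': array([-9.62449085e-04, -4.48457551e+01, -2.31279659e+01, -2.57891379e-04,
        4.77479829e-03,  1.36524801e-05]), 'tcp_pos': array([0.14698638, 0.52967945, 0.23068832]), 'tcp_rot': array([-3.14008790e+00, -2.77548771e-04,  2.87084856e+00]), 'force': array([ 0.86120045, -0.24457489,  0.43944363]), 'wrist_torque': array([-0.00191924, -0.0014688 ,  0.01871953]), 'grip_width': 0.08543328774839888} 0.0187
top [[371.46636132   0.         326.30052305]
 [  0.         371.46636132 199.08120031]
 [  0.           0.           1.        ]] -0.03914727563335426 [ 2.16439457 -2.14019853  0.14183352] [0.00842593 0.5803596  1.0977212 ]
side [[391.99785633   0.         316.04913443]
 [  0.         391.99785633 200.64110156]
 [  0.           0.           1.        ]] -0.05570315684047606 [ 0.35894085 -2.62534082  1.47104252] [0.55404053 0.22299457 1.12750562]
```

View pics/top0.png

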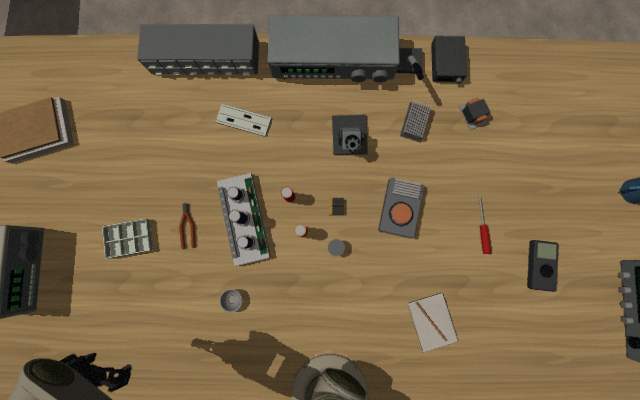

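View pics/side0.png

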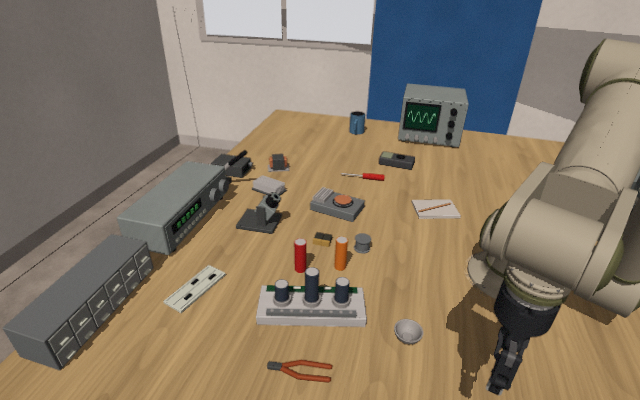

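```bash
cat > h.py <<'E'
import numpy as np,cv2
from scipy.optimize import least_squares
C={n:dict(np.load(f"pics/{n}0.npz")) for n in("top","side")}
def dist(c): return np.array([float(c["k1"]),0,0,0,0.])
def proj(n,P):
    c=C[n]; return cv2.projectPoints(np.atleast_2d(np.asarray(P,float)),c["rvec"],c["tvec"],c["mtx"],dist(c))[0][:,0]
def ray(n,uv):
    c=C[n]; R=cv2.Rodrigues(c["rvec"])[0]; x=cv2.undistortPoints(np.array([[uv]],float),c["mtx"],dist(c))[0,0]
    d=R.T@np.array([x[0],x[1],1]); return -R.T@c["tvec"].ravel(), d
def atz(n,uv,z):
    o,d=ray(n,uv); return o+d*(z-o[2])/d[2]
def tri(a,b):
    r=lambda P:np.r_[proj("top",P)[0]-a,proj("side",P)[0]-b]
    s=least_squares(r,[.5,0,.1]); return s.x,s.fun
def crop(n,x0,y0,w,h,k,out,f=None):
    f=C[n]["frame"] if f is None else f
    cv2.imwrite(out,cv2.resize(f[y0:y0+h,x0:x0+w,::-1],None,fx=k,fy=k,interpolation=cv2.INTER_CUBIC))
E
python3 - <<'E'
from h import *
crop("top",205,165,110,110,5,"pics/t_ch.png")
crop("side",245,225,130,110,6,"pics/s_ch.png")
crop("top",320,100,110,145,4,"pics/t_st.png")
crop("side",225,170,150,90,5,"pics/s_st.png")
E
```

```text
(no output)
```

View pics/t_ch.png

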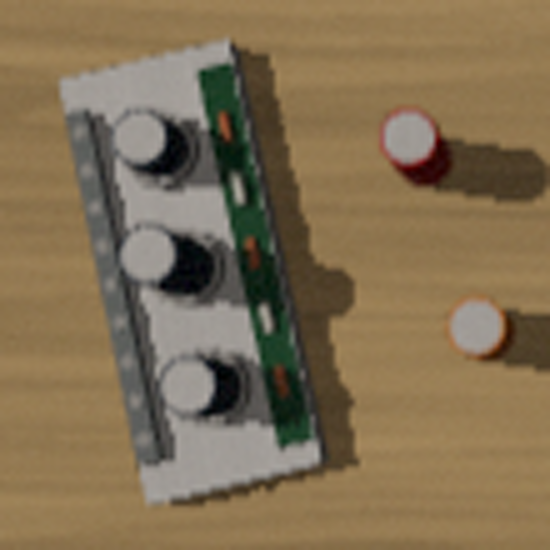

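View pics/s_ch.png

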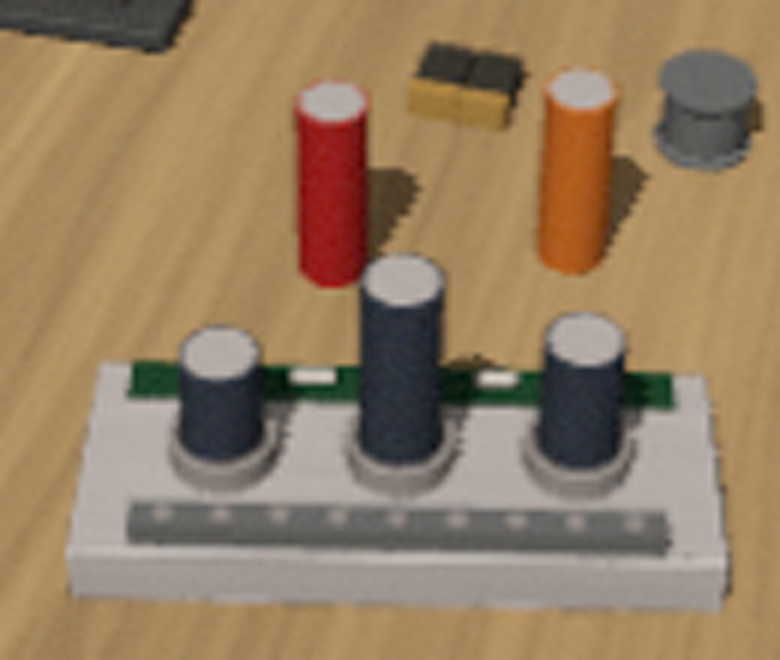

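View pics/t_st.png

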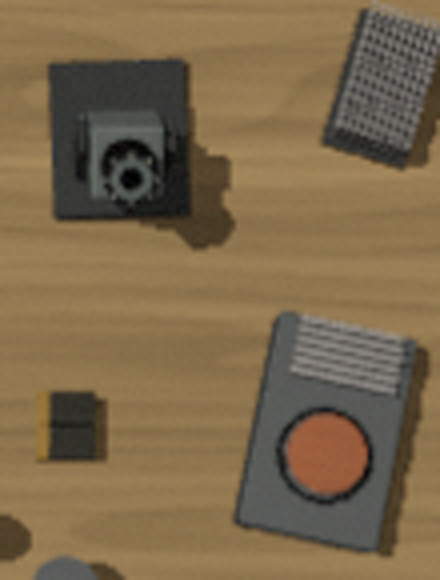

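View pics/s_st.png

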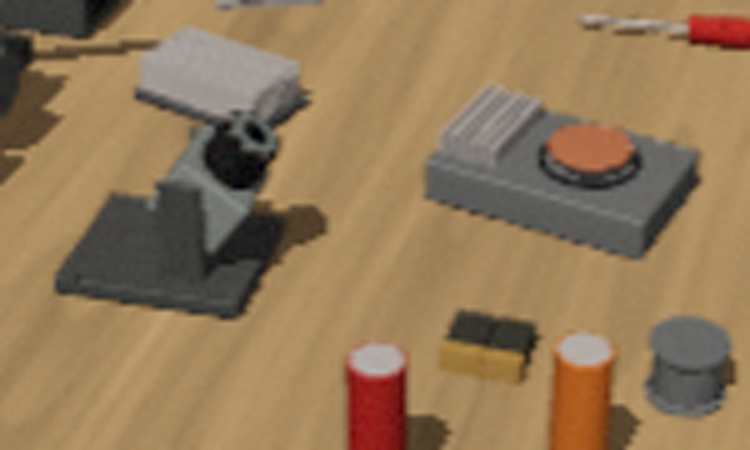

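```bash
cat >> h.py <<'E'
def T(x,y,sc,x0,y0): return np.array([x0+(x+.5)/sc-.5,y0+(y+.5)/sc-.5])
E
python3 - <<'E'
from h import *
np.set_printoptions(precision=4,suppress=True)
tc=lambda x,y:T(x,y,5,205,165); sc=lambda x,y:T(x,y,6,245,225)
ts=lambda x,y:T(x,y,4,320,100); ss=lambda x,y:T(x,y,5,225,170)
print("tall",tri(tc(150,252),sc(403,280)), atz("top",tc(150,252),.13),atz("side",sc(403,280),.13))
print("mid?",tri(tc(141,138),sc(220,353)),"short",tri(tc(190,387),sc(585,340)))
print("red",tri(tc(411,137),sc(332,101)),"or",tri(tc(477,327),sc(580,90)))
tt=[tc(60,80),tc(232,40),tc(322,465),tc(145,503)]
st=[sc(100,363),sc(703,375),sc(727,557),sc(70,550)]
A=np.array([atz("top",p,.03) for p in tt]);B=np.array([atz("side",p,.03) for p in st]);print("chassis top\n",A,A.mean(0),"\nside\n",B,B.mean(0))
e=(A[2]+A[3]-A[0]-A[1]);print(np.degrees(np.arctan2(e[1],e[0])),np.linalg.norm(e)/2)
print("plate",tri(ts(325,453),ss(592,149)),atz("top",ts(325,453),.048),atz("side",ss(592,149),.048))
print("lens",tri(ts(130,178),ss(257,131)),atz("top",ts(130,178),.112),atz("side",ss(257,131),.112))
bt=[ts(50,62),ts(188,60),ts(190,215),ts(57,220)]
A=np.array([atz("top",p,.01) for p in bt]);print("cambase\n",A)
for i in range(4):
    d=A[(i+1)%4]-A[i];print(np.linalg.norm(d),np.degrees(np.arctan2(d[1],d[0])))
S=np.array([atz("top",p,.034) for p in [ts(280,312),ts(413,340),ts(383,550),ts(237,522)]]);print("station\n",S)
for i in range(4):
    d=S[(i+1)%4]-S[i];print(np.linalg.norm(d),np.degrees(np.arctan2(d[1],d[0])))
crop("top",325,105,55,60,10,"pics/t_cam.png")
crop("side",230,180,65,60,10,"pics/s_cam.png")
E
```

```text
tall (array([0.517 , 0.2705, 0.1302]), array([ 0.1609,  1.132 , -0.9708, -0.172 ])) [0.5202 0.2712 0.13  ] [0.5146 0.2703 0.13  ]
mid? (array([0.5887, 0.2893, 0.0883]), array([ 0.13  ,  0.7576, -0.6322, -0.1394])) short (array([0.4436, 0.2522, 0.0997]), array([ 0.0821,  0.7623, -0.6547, -0.083 ]))
red (array([0.5894, 0.1292, 0.1006]), array([ 0.1073,  0.668 , -0.6378, -0.1309])) or (array([0.4801, 0.0888, 0.1008]), array([ 0.071 ,  0.6147, -0.6038, -0.082 ]))
chassis top
 [[0.6356 0.3572 0.03  ]
 [0.662  0.2506 0.03  ]
 [0.4009 0.1862 0.03  ]
 [0.3767 0.2928 0.03  ]] [0.5188 0.2717 0.03  ] 
side
 [[0.6579 0.2528 0.03  ]
 [0.3983 0.1857 0.03  ]
 [0.3716 0.2871 0.03  ]
 [0.6296 0.3571 0.03  ]] [0.5143 0.2707 0.03  ]
-166.0890173720098 0.2678774715223029
plate (array([ 0.5364, -0.2113,  0.0481]), array([ 0.1219,  0.9996, -1.1699, -0.1671])) [ 0.5394 -0.211   0.048 ] [ 0.5322 -0.2115  0.048 ]
lens (array([ 0.729 , -0.0589,  0.1174]), array([ 0.1714,  0.8643, -0.9512, -0.2549])) [ 0.7332 -0.0588  0.112 ] [ 0.7288 -0.0667  0.112 ]
cambase
 [[ 0.8587 -0.0008  0.01  ]
 [ 0.8618 -0.1126  0.01  ]
 [ 0.7327 -0.1136  0.01  ]
 [ 0.7273 -0.0075  0.01  ]]
0.11190007755446493 -88.42691037336304
0.1291032048542245 -179.55288239779156
0.10623962503136636 92.88657204677271
0.13155131529077668 2.945782075201174
station
 [[ 0.6501 -0.1805  0.034 ]
 [ 0.6293 -0.2835  0.034 ]
 [ 0.4673 -0.2569  0.034 ]
 [ 0.4874 -0.146   0.034 ]]
0.10502510765066123 -101.4113259988131
0.16419862397911653 170.69649592397596
0.11277000297389118 79.72222330698106
0.16632696021929624 -11.991289693646166
```

View pics/t_cam.png

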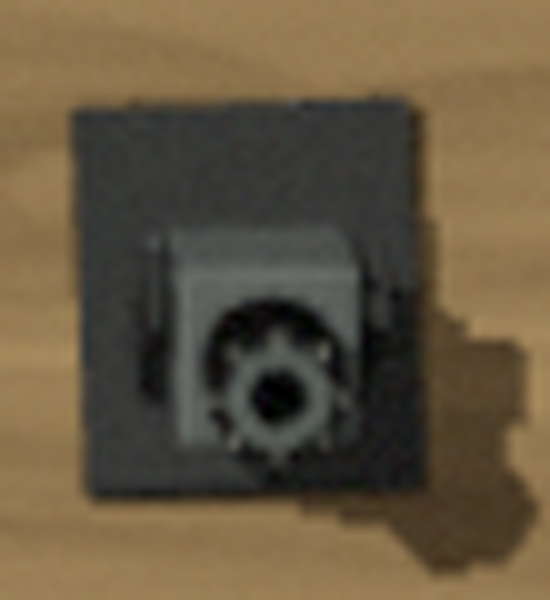

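View pics/s_cam.png

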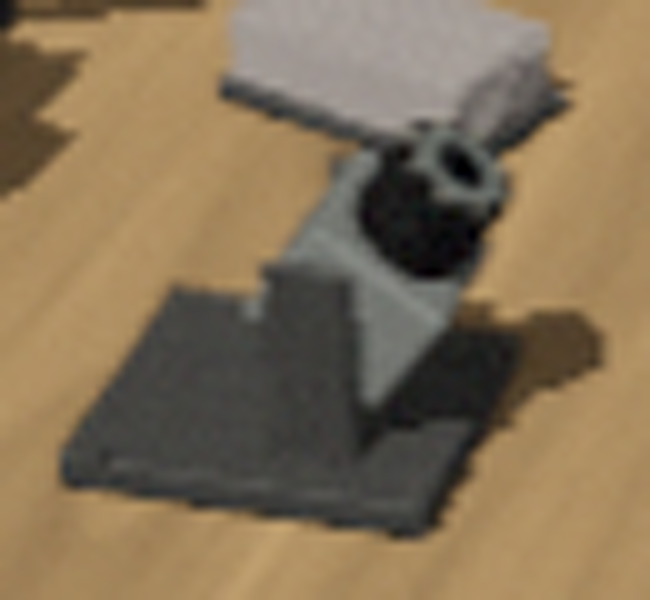

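Top view: three dark capacitors at (235,193), (235,215) and (243,242). The look-alikes are red at (287,192) and orange at (300,230), standing on the bench. In the crop, the middle can in the chassis is dark, is in a ring, and triangulates to a top height of 0.130, so it is cap_tall. The plate is at (401,213) and the lens at (352,144).

```bash
cat >> h.py <<'E'
from scipy.spatial.transform import Rotation as Ro
np.set_printoptions(precision=4,suppress=True)
def plan(st,pos,R=None):
    """pos: world target TCP, R target Rotation; prints rotvec (tool) and shift mm (tool)"""
    R0=Ro.from_euler("xyz",st["tcp_rot"])
    w=np.zeros(3) if R is None else (R0.inv()*R).as_rotvec()
    d=R0.inv().apply(np.asarray(pos)-st["tcp_pos"])*1000
    print("w",w,"d",d,"| t",st["time_s"],"pos",st["tcp_pos"],"rot",st["tcp_rot"]); return w,d
E
python3 - <<'E'
from h import *
from rig import env
s=env.get_state()
plan(s,[.517,.2705,.20],Ro.from_euler("xyz",[np.pi,0,3.384]))
E
```

```text
w [-0.0011 -0.0006 -0.5132] d [-425.8761 -150.7593   30.8713] | t 0.1 pos [0.147  0.5297 0.2308] rot [-3.1403 -0.0003  2.8708]
```

>>> servo_tool(
  deltas=[
    [0, 0, -0.05, -20, -7, 0, 85],
    [0, 0, -0.1, -55, -19, 0, 85],
    [0, 0, -0.16, -90, -32, 0, 85],
    [0, 0, -0.22, -125, -44, 0, 85],
    [0, 0, -0.28, -160, -57, 0, 85],
  ],
)

```text
time_s: 0.52
tcp_pos: [0.287, 0.431, 0.2311]
tcp_rot: [-3.141, -0.0, -3.129]
force: [1.0, 0.7, 0.1]
grip_width: 0.0849
```

Run:
```python
from h import *
from rig import env
s=env.get_state()
plan(s,[.517,.2705,.20],Ro.from_euler("xyz",[np.pi,0,3.384])); print(s["joint_positions"])
```

```text
w [-0.0003 -0.0005 -0.2297] d [-227.9416 -163.4471   31.0332] | t 0.5167 pos [0.287  0.431  0.2311] rot [-3.1412 -0.0005 -3.1288]
[ 0.7545  0.3247  1.385   0.      1.4325 -0.8291]
```

>>> servo_tool(
  deltas=[
    [0, 0, -0.06, -45, -32, 6, 85],
    [0, 0, -0.12, -95, -68, 12, 85],
    [0, 0, -0.17, -145, -104, 20, 85],
    [0, 0, -0.21, -195, -140, 26, 85],
    [0, 0, -0.23, -228, -163, 31, 85],
  ],
)

```text
time_s: 0.93
tcp_pos: [0.4568, 0.3116, 0.2082]
tcp_rot: [-3.142, -0.001, -2.9]
force: [-0.3, 0.7, -0.1]
grip_width: 0.0853
```

>>> servo_tool(
  deltas=[
    [0, 0, 0, 0, 0, 0, 85],
    [0, 0, 0, 0, 0, 0, 85],
  ],
)

```text
time_s: 1.1
tcp_pos: [0.4567, 0.3117, 0.2077]
tcp_rot: [-3.141, -0.002, -2.906]
force: [-0.9, -0.7, 0.5]
grip_width: 0.0848
```

```bash
cat >> h.py <<'E'
def snap(tag):
    from rig import read_camera
    o={}
    for n in("top","side"):
        c=read_camera(n); np.savez(f"pics/{n}_{tag}.npz",**c); o[n]=c["frame"]
    return o
E
python3 - <<'E'
from h import *
from rig import env
s=env.get_state()
plan(s,[.517,.2705,.20],Ro.from_euler("xyz",[np.pi,0,3.384])); print(s["joint_positions"])
f=snap("a")
print(proj("top",s["tcp_pos"]),proj("side",s["tcp_pos"]))
crop("top",180,150,130,110,6,"pics/t_a.png",f["top"])
crop("side",245,190,130,110,6,"pics/s_a.png",f["side"])
E
```

```text
w [-0.0002 -0.0018 -0.0067] d [-49.0089 -54.1855   7.5907] | t 1.1 pos [0.4567 0.3117 0.2077] rot [-3.1414 -0.0018 -2.9059]
[ 0.3848  0.4046  1.3295  0.      1.4093 -1.4217]
[[210.5289 236.6471]] [[332.6161 261.7504]]
```

View pics/t_a.png

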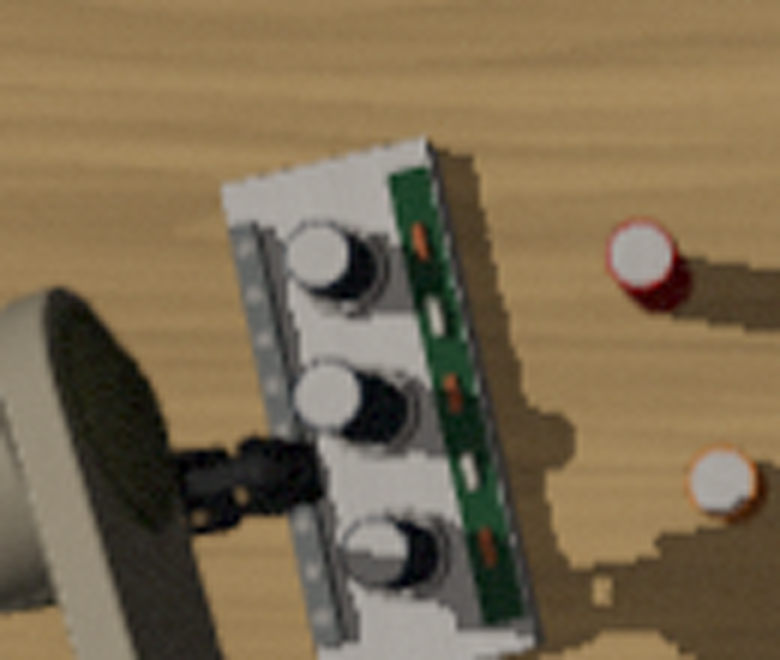

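View pics/s_a.png

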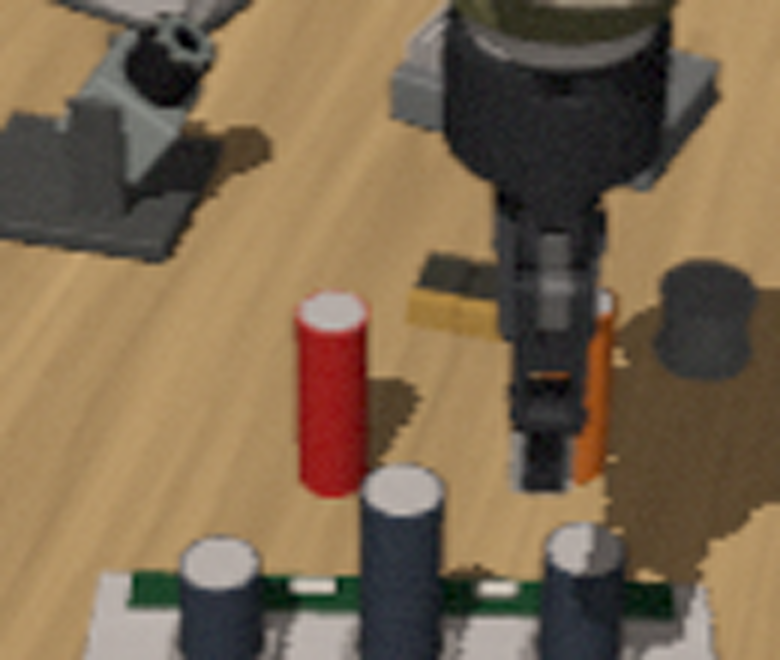

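>>> servo_tool(
  deltas=[
    [0, 0, 0, -10, -11, 0, 85],
    [0, 0, 0, -20, -22, 2, 85],
    [0, 0, -0.003, -32, -35, 4, 85],
    [0, 0, -0.007, -42, -46, 6, 85],
    [0, 0, -0.007, -49, -54, 8, 85],
  ],
)

```text
time_s: 1.62
tcp_pos: [0.5173, 0.2715, 0.2003]
tcp_rot: [-3.141, 0.0, -2.895]
force: [0.3, 0.1, 0.6]
grip_width: 0.0849
```

Run:
```python
from h import *
from rig import env
f=snap("b")
s=env.get_state()
plan(s,[.517,.2705,.069],Ro.from_euler("xyz",[np.pi,0,3.384])); print(s["joint_positions"])
crop("top",180,150,130,110,6,"pics/t_b.png",f["top"])
crop("side",245,190,130,110,6,"pics/s_b.png",f["side"])
for n in ("top","side"):
  R=Ro.from_euler("xyz",s["tcp_rot"]).as_matrix()
  for q in(.0425,.057,-.0425,-.057): print(n,proj(n,s["tcp_pos"]+R[:,1]*q-R[:,2]*.013))
```

```text
w [-0.0002 -0.0007  0.002 ] d [  0.1566  -0.71   130.9106] | t 1.7167 pos [0.5171 0.2713 0.1999] rot [-3.1414 -0.0007 -2.8971]
[ 0.2806  0.4636  1.2537 -0.0002  1.425  -1.5346]
top [[210.5855 217.0827]]
top [[205.107  218.3722]]
top [[242.7172 209.5232]]
top [[248.1985 208.2342]]
side [[310.5331 256.0006]]
side [[310.3422 260.2827]]
side [[311.5535 233.1352]]
side [[311.7123 229.5787]]
```

View pics/t_b.png

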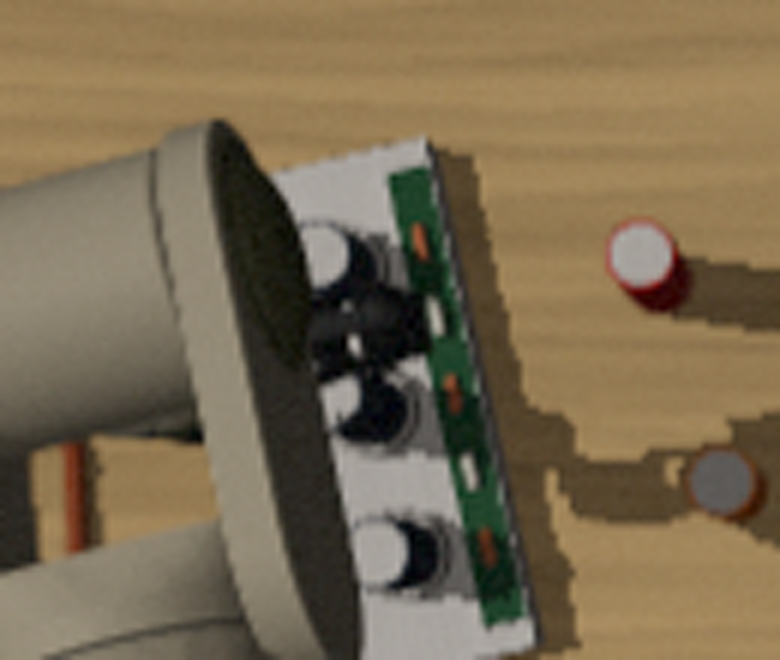

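View pics/s_b.png

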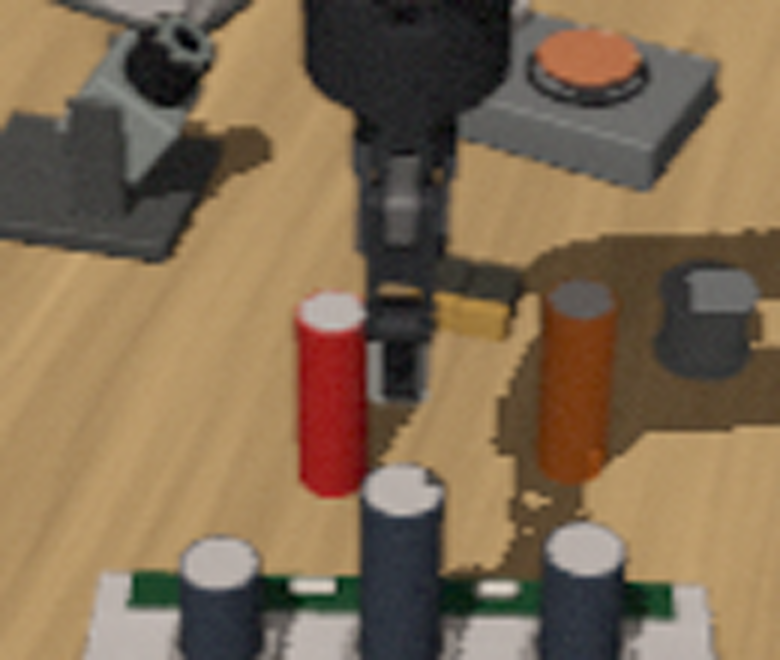

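>>> servo_tool(
  deltas=[
    [0, 0, 0, 0, 0, 15, 85],
    [0, 0, 0, 0, -0.5, 40, 85],
    [0, 0, 0, 0, -0.5, 65, 85],
    [0, 0, 0, 0, -0.5, 90, 85],
    [0, 0, 0, 0, -0.5, 108, 85],
  ],
)

```text
time_s: 2.13
tcp_pos: [0.5149, 0.2721, 0.0908]
tcp_rot: [3.141, -0.002, -2.895]
force: [-0.8, 0.3, -0.1]
grip_width: 0.0851
```

>>> servo_tool(
  deltas=[
    [0, 0, 0, 0, 0, 10, 85],
    [0, 0, 0, 0, 0, 18, 85],
    [0, 0, 0, 0, 0, 22, 85],
    [0, 0, 0, 0, 0, 22, 85],
  ],
)

```text
time_s: 2.47
tcp_pos: [0.516, 0.272, 0.0706]
tcp_rot: [3.142, -0.0, -2.895]
force: [-1.2, 0.3, -0.3]
grip_width: 0.0848
```

Run:
```python
from h import *
from rig import env
f=snap("c")
s=env.get_state()
plan(s,[.517,.2705,.069],Ro.from_euler("xyz",[np.pi,0,3.384])); print(s["force"])
crop("side",245,190,130,110,6,"pics/s_c.png",f["side"])
```

```text
w [0.0001 0.0016 0.0039] d [-0.1328 -1.6645  2.5004] | t 2.5667 pos [0.5165 0.2721 0.0715] rot [ 3.1415  0.0016 -2.8953]
[ 0.5426 -0.2957  0.1327]
```

View pics/s_c.png

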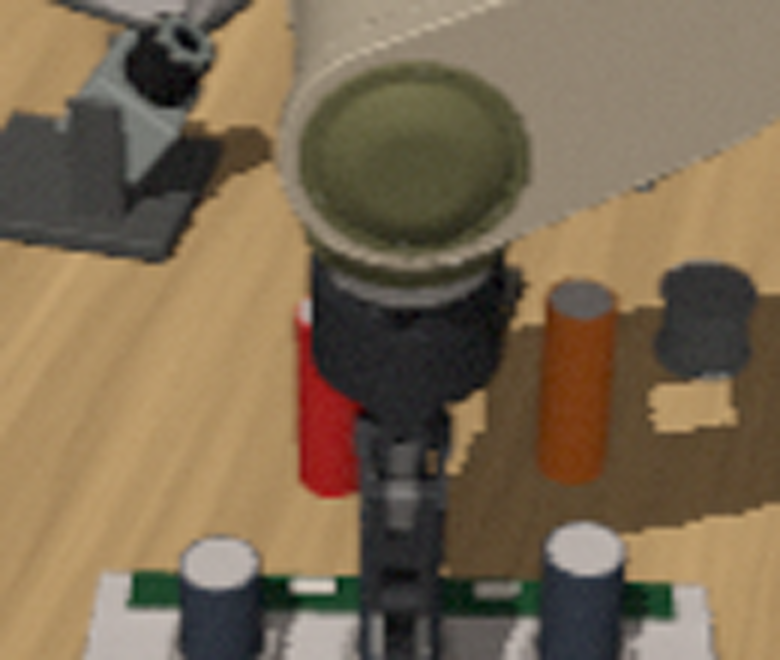

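>>> servo_tool(
  deltas=[
    [0, 0, 0, 0, -1, 2, 60],
    [0, 0, 0, 0, -1, 2, 45],
    [0, 0, 0, 0, -1, 2, 38],
    [0, 0, 0, 0, -1, 2, 36],
    [0, 0, 0, 0, -1, 2, 35],
  ],
)

```text
time_s: 2.98
tcp_pos: [0.5164, 0.2712, 0.0691]
tcp_rot: [3.141, 0.001, -2.896]
force: [-0.6, 1.9, 2.4]
grip_width: 0.0345
```

>>> servo_tool(
  deltas=[
    [0, 0, 0, 0, 0, 0, 32],
    [0, 0, 0, 0, 0, 0, 28],
    [0, 0, 0, 0, 0, 0, 20],
    [0, 0, 0, 0, 0, 0, 20],
    [0, 0, 0, 0, 0, 0, 20],
  ],
)

```text
time_s: 3.4
tcp_pos: [0.5165, 0.2713, 0.0692]
tcp_rot: [3.141, 0.001, -2.895]
force: [-1.0, 1.9, 5.1]
grip_width: 0.034
```

>>> servo_tool(
  deltas=[
    [0, 0, 0, 0, 0, -3, 20],
    [0, 0, 0, 0, 0, -8, 20],
    [0, 0, 0, 0, 0, -14, 20],
    [0, 0, 0, 0, 0, -20, 20],
    [0, 0, 0, 0, 0, -26, 20],
  ],
)

```text
time_s: 3.82
tcp_pos: [0.5163, 0.2707, 0.0954]
tcp_rot: [-3.141, 0.0, -2.895]
force: [0.6, 0.8, -1.2]
grip_width: 0.0339
```

>>> servo_tool(
  deltas=[
    [0, 0, 0, 0, 0, -12, 20],
    [0, 0, 0, 0, 0, -30, 20],
    [0, 0, 0, 0, 0, -55, 20],
    [0, 0, 0, 0, 0, -80, 20],
    [0, 0, 0, 0, 0, -100, 20],
  ],
)

```text
time_s: 4.23
tcp_pos: [0.5164, 0.2707, 0.1971]
tcp_rot: [-3.141, 0.002, -2.896]
force: [0.2, -0.1, -1.6]
grip_width: 0.034
```

Run:
```python
from h import *
from rig import env
f=snap("d")
s=env.get_state()
plan(s,[.5364,-.2113,.20],Ro.from_euler("xyz",[np.pi,0,2.525])); print(s["force"],s["grip_width"],s["joint_positions"])
crop("side",245,170,130,130,5,"pics/s_d.png",f["side"])
crop("top",180,150,130,110,6,"pics/t_d.png",f["top"])
```

```text
w [0.0029 0.0067 0.8628] d [  99.2037 -472.4422   -2.0336] | t 4.3333 pos [0.5175 0.2711 0.1986] rot [-3.1414  0.0071 -2.8954]
[ 0.5573  0.6068 -1.0303] 0.03382812516203661 [ 0.2802  0.4617  1.2609 -0.0004  1.4119 -1.5367]
```

View pics/s_d.png

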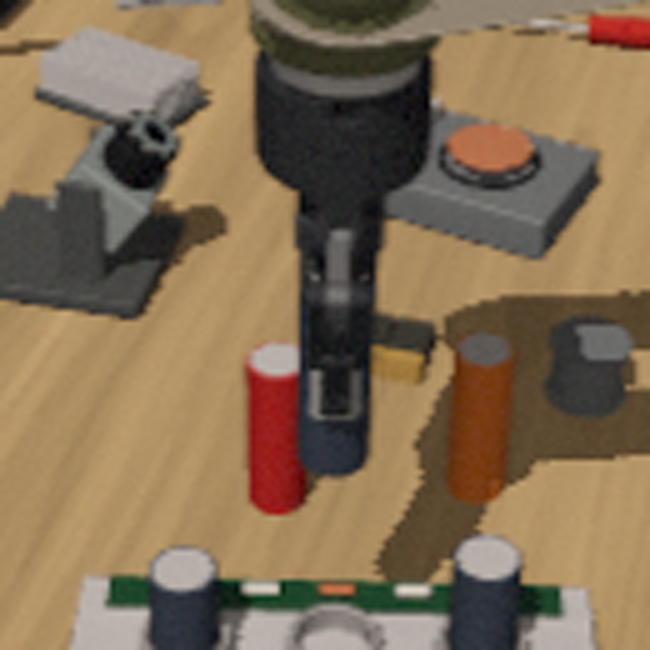

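View pics/t_d.png

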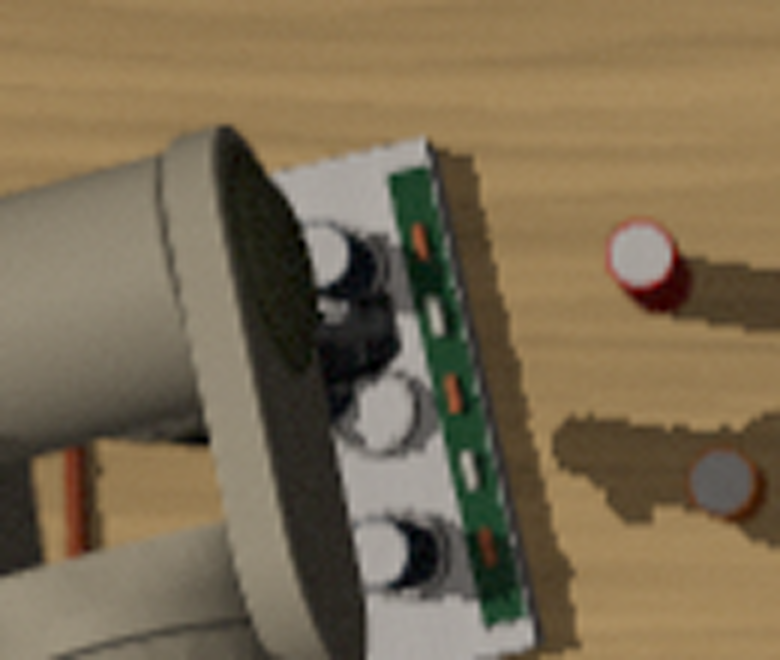

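>>> servo_tool(
  deltas=[
    [0, 0, 0.03, 2, -12, 0, 20],
    [0, 0, 0.08, 7, -34, 0, 20],
    [0, 0, 0.13, 13, -62, 0, 20],
    [0, 0, 0.19, 19, -90, 0, 20],
    [0, 0, 0.25, 25, -118, 0, 20],
  ],
)

```text
time_s: 4.75
tcp_pos: [0.5198, 0.1483, 0.1931]
tcp_rot: [-3.141, -0.003, 3.133]
force: [1.2, 0.2, -1.0]
grip_width: 0.0335
```

Run:
```python
from h import *
from rig import env
s=env.get_state()
plan(s,[.5364,-.2113,.20],Ro.from_euler("xyz",[np.pi,0,2.525])); print(s["force"],s["grip_width"],s["joint_positions"])
```

```text
w [-0.0016 -0.0028  0.6085] d [ -19.454  -359.439    -6.7259] | t 4.75 pos [0.5198 0.1483 0.1931] rot [-3.1409 -0.0031  3.1335]
[ 1.2444  0.153  -0.9663] 0.03354099837871248 [ 0.059   0.3965  1.3876 -0.0005  1.3606 -1.5036]
```

>>> servo_tool(
  deltas=[
    [0, 0, 0.05, -2, -30, -1, 20],
    [0, 0, 0.1, -4, -60, -2, 20],
    [0, 0, 0.15, -5, -90, -4, 20],
    [0, 0, 0.2, -7, -120, -5, 20],
    [0, 0, 0.25, -8, -150, -7, 20],
  ],
)

```text
time_s: 5.17
tcp_pos: [0.5271, -0.0018, 0.2001]
tcp_rot: [-3.141, -0.003, 2.883]
force: [1.1, 1.2, -0.7]
grip_width: 0.0336
```

Run:
```python
from h import *
from rig import env
s=env.get_state()
plan(s,[.5364,-.2113,.20],Ro.from_euler("xyz",[np.pi,0,2.525])); print(s["force"],s["grip_width"],s["joint_positions"])
```

```text
w [-0.0011 -0.0031  0.3584] d [ -62.494  -200.1329    0.0228] | t 5.1667 pos [ 0.5271 -0.0018  0.2001] rot [-3.1411 -0.0032  2.8834]
[ 1.1333  1.2023 -0.6676] 0.03355421587833968 [-0.2281  0.3675  1.4128 -0.0004  1.3645 -1.5406]
```

>>> servo_tool(
  deltas=[
    [0, 0, 0.05, -9, -28, 0, 20],
    [0, 0, 0.1, -18, -56, 0, 20],
    [0, 0, 0.15, -27, -85, 0, 20],
    [0, 0, 0.2, -36, -114, 0, 20],
    [0, 0, 0.25, -44, -140, 0, 20],
  ],
)

```text
time_s: 5.58
tcp_pos: [0.5344, -0.1486, 0.2]
tcp_rot: [-3.141, -0.003, 2.633]
force: [0.9, 0.2, -1.3]
grip_width: 0.0343
```

Run:
```python
from h import *
from rig import env
s=env.get_state()
plan(s,[.5364,-.2113,.13],Ro.from_euler("xyz",[np.pi,0,2.525])); print(s["force"],s["grip_width"],s["joint_positions"])
```

```text
w [-0.0008 -0.003   0.1079] d [-32.5274 -53.7694  69.9817] | t 5.5833 pos [ 0.5344 -0.1486  0.2   ] rot [-3.141  -0.003   2.6329]
[ 0.8649  0.2132 -1.3324] 0.03430011883229683 [-0.4844  0.4143  1.3367 -0.0005  1.3936 -1.5464]
```

>>> servo_tool(
  deltas=[
    [0, 0, 0.04, -10, -17, 15, 20],
    [0, 0, 0.07, -20, -32, 35, 20],
    [0, 0, 0.1, -28, -45, 55, 20],
    [0, 0, 0.108, -32, -53, 66, 20],
    [0, 0, 0.108, -32.5, -54, 70, 20],
  ],
)

```text
time_s: 6.0
tcp_pos: [0.5364, -0.2104, 0.1287]
tcp_rot: [-3.141, -0.005, 2.527]
force: [-0.1, -0.2, -1.5]
grip_width: 0.0341
```

>>> servo_tool(
  deltas=[
    [0, 0, 0, 0, 0, 0, 20],
    [0, 0, 0, 0, 0, 0, 20],
  ],
)

```text
time_s: 6.17
tcp_pos: [0.538, -0.2087, 0.1321]
tcp_rot: [3.141, 0.0, 2.53]
force: [-0.3, -0.3, -0.7]
grip_width: 0.0341
```

Run:
```python
from h import *
from rig import env
f=snap("e")
s=env.get_state()
plan(s,[.5364,-.2113,.13],Ro.from_euler("xyz",[np.pi,0,2.525])); print(s["force"],s["grip_width"],s["joint_positions"])
crop("side",285,140,100,90,7,"pics/s_e.png",f["side"])
crop("top",340,160,110,90,6,"pics/t_e.png",f["top"])
F=s["tcp_pos"]-[0,0,.039];print(proj("side",[F]),proj("top",[F]))
```

```text
w [0.0001 0.0017 0.006 ] d [ 0.1108 -3.3438  2.7043] | t 6.2667 pos [ 0.5384 -0.2086  0.1327] rot [3.1415 0.0017 2.531 ]
[-0.5413  0.4649 -0.8077] 0.03392681018244868 [-0.5746  0.5138  1.3754  0.      1.2507 -1.5348]
[[341.805  188.3445]] [[403.2029 211.7152]]
```

View pics/s_e.png

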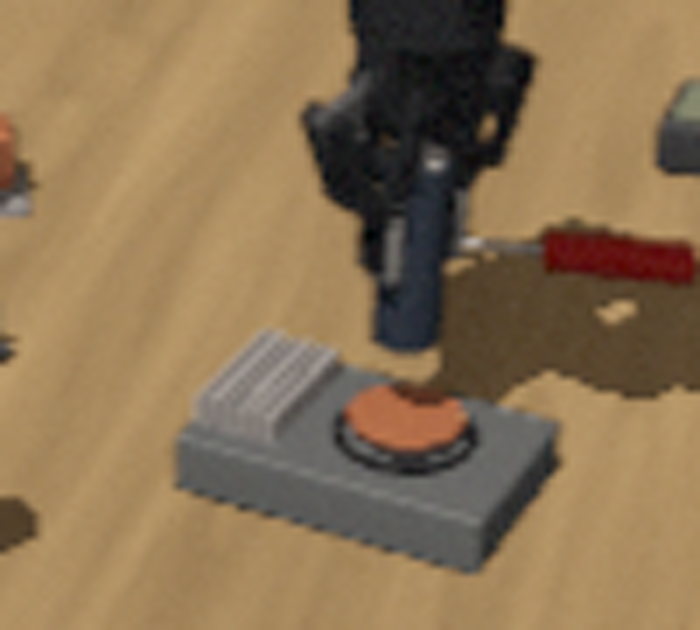

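View pics/t_e.png

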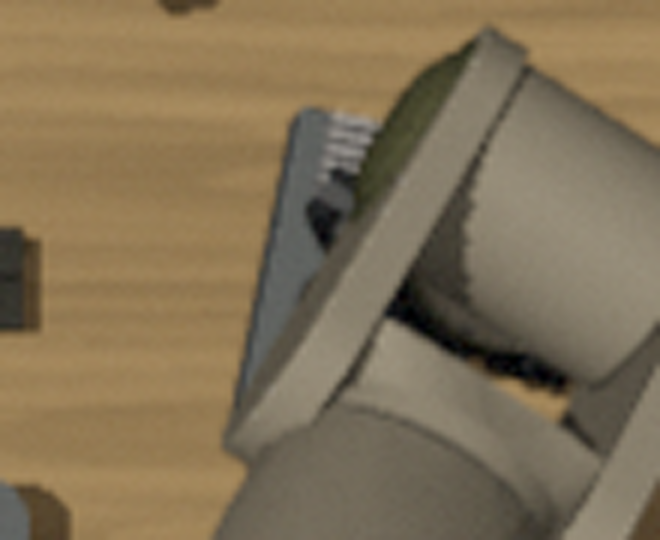

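>>> servo_tool(
  deltas=[
    [0, 0, 0, 0, -1, 8, 20],
    [0, 0, 0, 0, -2, 18, 20],
    [0, 0, 0, 0, -3, 27, 20],
    [0, 0, 0, 0, -3, 34, 20],
    [0, 0, 0, 0, -3, 37, 20],
  ],
)

```text
time_s: 6.68
tcp_pos: [0.5358, -0.2113, 0.093]
tcp_rot: [-3.142, -0.002, 2.53]
force: [0.3, 0.9, -1.6]
grip_width: 0.0341
```

>>> servo_tool(
  deltas=[
    [0, 0, 0, 0, 0, 0, 20],
    [0, 0, 0, 0, 0, 0, 20],
    [0, 0, 0, 0, 0, 0, 20],
  ],
)

```text
time_s: 6.93
tcp_pos: [0.5366, -0.2118, 0.095]
tcp_rot: [3.142, 0.001, 2.53]
force: [0.6, -0.6, -2.1]
grip_width: 0.0337
```

Run:
```python
from h import *
from rig import env
f=snap("f")
s=env.get_state()
plan(s,[.5364,-.2113,.078],Ro.from_euler("xyz",[np.pi,0,2.525])); print(s["force"],s["grip_width"],s["joint_positions"])
crop("side",285,140,100,90,7,"pics/s_f.png",f["side"])
```

```text
w [0.     0.0009 0.0048] d [ 0.3841  0.309  17.0346] | t 7.0333 pos [ 0.5365 -0.2118  0.095 ] rot [3.1416 0.0009 2.5298]
[-0.2514 -0.8062  0.055 ] 0.033600134839458534 [-0.5811  0.5559  1.4232  0.      1.1617 -1.5401]
```

View pics/s_f.png

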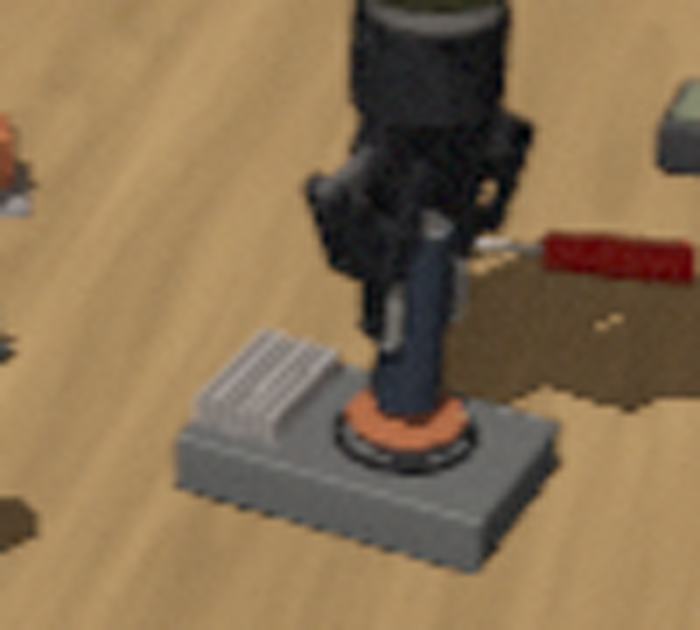

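>>> servo_tool(
  deltas=[
    [0, 0, 0, 0, 0, 2, 20],
    [0, 0, 0, 0, 0, 4, 20],
    [0, 0, 0, 0, 0, 6, 20],
    [0, 0, 0, 0, 0, 7, 20],
    [0, 0, 0, 0, 0, 7, 20],
  ],
)

```text
time_s: 7.45
tcp_pos: [0.5363, -0.2116, 0.0874]
tcp_rot: [-3.142, -0.0, 2.53]
force: [0.1, 0.2, -1.5]
grip_width: 0.0338
```

>>> servo_tool(
  deltas=[
    [0, 0, 0, 0, 0, 1, 20],
    [0, 0, 0, 0, 0, 2, 20],
    [0, 0, 0, 0, 0, 2, 20],
  ],
)

```text
time_s: 7.7
tcp_pos: [0.5364, -0.2117, 0.0857]
tcp_rot: [3.142, 0.0, 2.53]
force: [-0.7, 1.2, 3.0]
grip_width: 0.0338
```

>>> servo_tool(
  deltas=[
    [0, 0, 0, 0, 0, 1, 20],
    [0, 0, 0, 0, 0, 2, 20],
    [0, 0, 0, 0, 0, 2, 20],
  ],
)

```text
time_s: 7.95
tcp_pos: [0.5364, -0.2117, 0.0836]
tcp_rot: [-3.142, 0.0, 2.53]
force: [-1.1, 0.4, 4.0]
grip_width: 0.0337
```

Run:
```python
from h import *
from rig import env
f=snap("g")
s=env.get_state()
plan(s,[.5364,-.2113,.078],Ro.from_euler("xyz",[np.pi,0,2.525])); print(s["force"],s["grip_width"])
crop("side",285,140,100,90,7,"pics/s_g.png",f["side"])
```

```text
w [-0.      0.0001  0.0048] d [0.1953 0.3487 5.7301] | t 8.05 pos [ 0.5364 -0.2117  0.0837] rot [-3.1416  0.0001  2.5298]
[-0.715  -0.5817  2.8071] 0.033774384592998544
```

View pics/s_g.png

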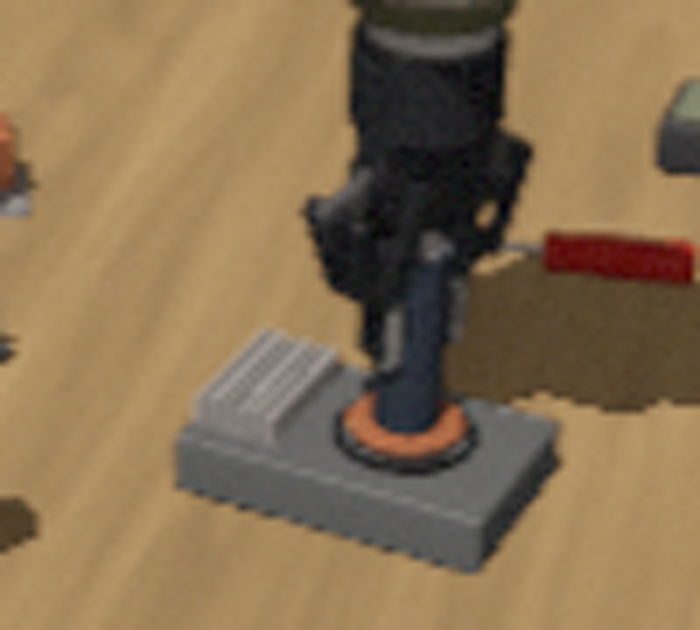

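```bash
cat > ov.py <<'E'
from h import *
def circ(c,r,n=60,R=None):
    t=np.linspace(0,2*np.pi,n);P=np.c_[r*np.cos(t),r*np.sin(t),0*t]
    if R is not None:P=P@R.T
    return P+c
def over(n,f,x0,y0,w,h,k,out,items,b=(0,0)):
    im=cv2.resize(f[y0:y0+h,x0:x0+w,::-1],None,fx=k,fy=k,interpolation=cv2.INTER_CUBIC)
    for P,col in items:
        q=(proj(n,P)+np.array(b)-[x0,y0]+.5)*k-.5
        cv2.polylines(im,[np.round(q*8).astype(int)],False,col,1,cv2.LINE_AA,3)
    cv2.imwrite(out,im)
E
python3 - <<'E'
from ov import *
f0=C["side"]["frame"];fg=np.load("pics/side_g.npz")["frame"]
b=(1.1,0.0)
over("side",f0,320,180,50,45,14,"pics/o1.png",[(circ([.5364,-.2113,.048],.03),(0,255,0))],b)
over("side",fg,320,165,50,50,14,"pics/o2.png",[(circ([.5364,-.2113,.0447],.03),(0,255,0)),(circ([.5364,-.2117,.0447],.0175),(255,255,0))],b)
E
```

```text
(no output)
```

View pics/o1.png

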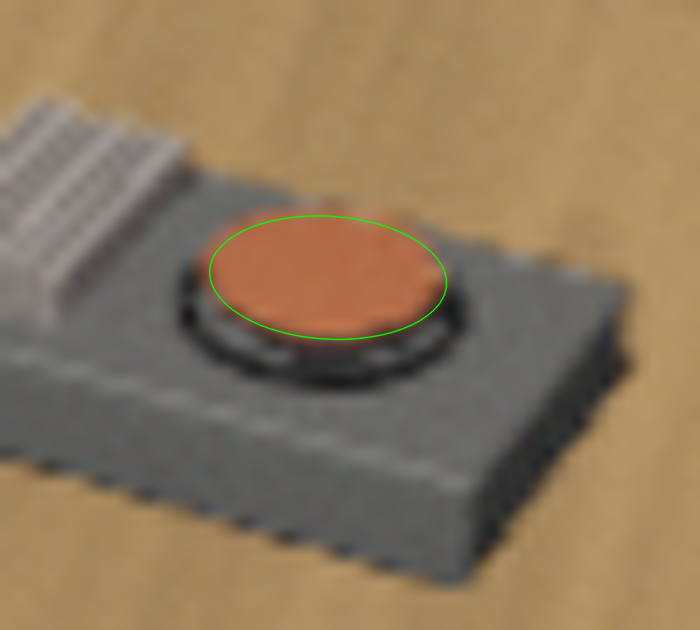

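View pics/o2.png

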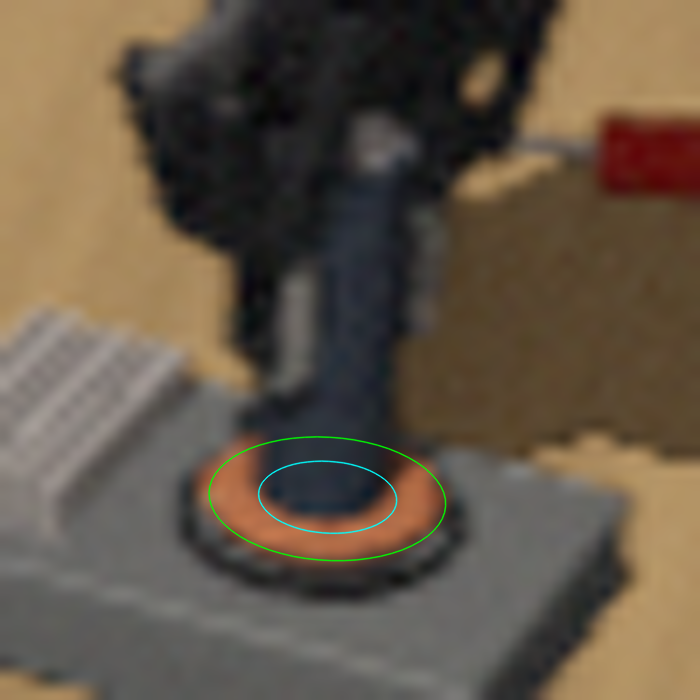

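Run:
```python
from h import *
from rig import env
print(ray("side",(320,200)),proj("side",[[.536,-.211,.045],[.536,-.206,.045],[.541,-.211,.045],[.536,-.211,.05]]))
s=env.get_state()
plan(s,[.5364,-.2077,.0915]);
```

```text
(array([0.3315, 0.9615, 0.7704]), array([ 0.201 , -0.8287, -0.5225])) [[341.8765 200.0328]
 [341.5886 200.7407]
 [340.4979 199.8209]
 [341.9517 198.8298]]
w [0. 0. 0.] d [ 2.261   3.2953 -7.7703] | t 8.05 pos [ 0.5364 -0.2117  0.0837] rot [-3.1416  0.0001  2.5298]
```

Run:
```python
from ov import *
f0=C["top"]["frame"]
over("top",f0,375,188,50,50,12,"pics/o3.png",[(circ([.5394,-.211,.048],.03),(0,255,0))])
over("top",f0,212,190,50,50,12,"pics/o4.png",[(circ([.5195,.2712,.13],.0175),(0,255,0)),(circ([.5195,.2712,.045],.0235),(0,255,255))])
a=cv2.imread("pics/o3.png");b=cv2.imread("pics/o4.png");cv2.imwrite("pics/o34.png",cv2.resize(np.hstack([a,b]),(800,400)))
```

```text
(no output)
```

View pics/o34.png

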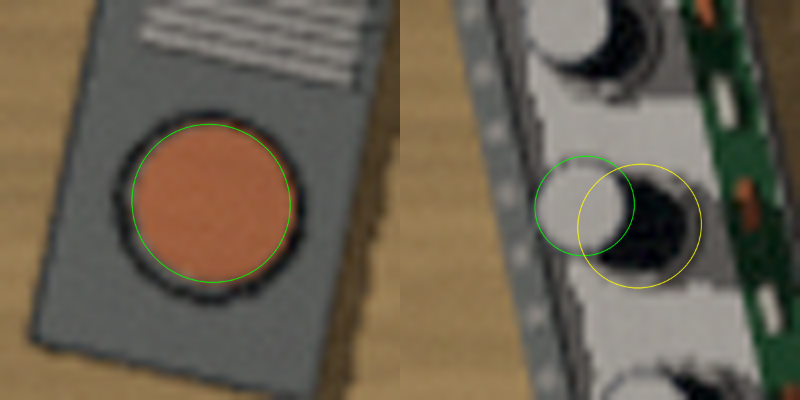

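Run:
```python
from ov import *
fg=np.load("pics/side_g.npz")["frame"];fd=np.load("pics/side_d.npz")["frame"]
def cyl(x,y,z,r=.0175,L=.1):
    o,_=ray("side",(320,200)); v=np.array([x-o[0],y-o[1]]);v/=np.linalg.norm(v);n=np.array([-v[1],v[0]])
    it=[(circ([x,y,z],r),(255,255,0)),(circ([x,y,z+L],r),(255,255,0))]
    for s in(1,-1): it.append((np.array([[x+s*r*n[0],y+s*r*n[1],z],[x+s*r*n[0],y+s*r*n[1],z+L]]),(0,255,255)))
    return it
over("side",fd,295,215,40,55,14,"pics/o5.png",cyl(.5172,.2710,.1594),(1.1,0))
over("side",fg,322,155,40,55,14,"pics/o6.png",cyl(.5364,-.2117,.0447),(1.1,0))
a=cv2.imread("pics/o5.png");b=cv2.imread("pics/o6.png");cv2.imwrite("pics/o56.png",cv2.resize(np.hstack([a,b]),(800,550)))
```

```text
(no output)
```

View pics/o56.png

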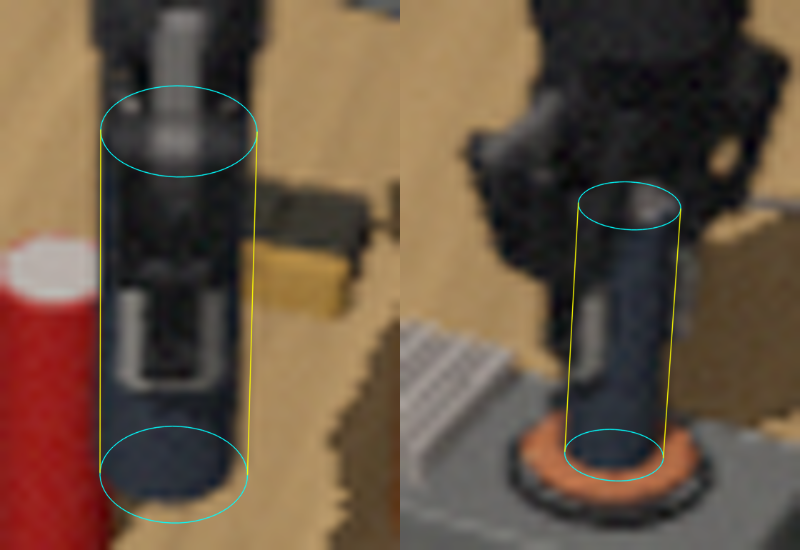

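>>> servo_tool(
  deltas=[
    [0, 0, 0, 0, 0, -4, 20],
    [0, 0, 0, 0, 0, -8, 20],
    [0, 0, 0, 1.3, 2, -8, 20],
    [0, 0, 0, 1.3, 2, -6, 20],
    [0, 0, 0, 1.3, 2, -3, 20],
  ],
)

```text
time_s: 8.47
tcp_pos: [0.5365, -0.2091, 0.0865]
tcp_rot: [3.142, 0.0, 2.53]
force: [0.2, 0.9, 1.1]
grip_width: 0.0335
```

>>> servo_tool(
  deltas=[
    [0, 0, 0, 0, 0, 2, 20],
    [0, 0, 0, 0, 0, 4, 20],
    [0, 0, 0, 0, 0, 6, 20],
    [0, 0, 0, 0, 0, 8, 20],
  ],
)

```text
time_s: 8.8
tcp_pos: [0.5365, -0.2092, 0.0786]
tcp_rot: [3.141, 0.0, 2.53]
force: [-0.3, 2.6, 5.1]
grip_width: 0.0341
```

>>> servo_tool(
  deltas=[
    [0, 0, 0, 0, 0, 1, 20],
    [0, 0, 0, 0, 0, 2, 20],
    [0, 0, 0, 0, 0, 2, 20],
  ],
)

```text
time_s: 9.05
tcp_pos: [0.5365, -0.2092, 0.0772]
tcp_rot: [3.141, 0.001, 2.53]
force: [-0.8, 1.8, 8.4]
grip_width: 0.0337
```

>>> servo_tool(
  deltas=[
    [0, 0, 0, 0, 0, 1, 20],
    [0, 0, 0, 0, 0, 1.5, 20],
    [0, 0, 0, 0, 0, 1.5, 20],
  ],
)

```text
time_s: 9.3
tcp_pos: [0.5367, -0.2093, 0.0771]
tcp_rot: [3.142, 0.002, 2.53]
force: [-4.3, 4.5, 20.3]
grip_width: 0.0339
```

Hard stop reached at z≈0.077 as predicted (20 N). I'll hold there for over a second and check with a picture.

>>> servo_tool(
  deltas=[
    [0, 0, 0, 0, 0, 0, 20],
    [0, 0, 0, 0, 0, 0, 20],
    [0, 0, 0, 0, 0, 0, 20],
    [0, 0, 0, 0, 0, 0, 20],
    [0, 0, 0, 0, 0, 0, 20],
  ],
)

```text
time_s: 9.72
tcp_pos: [0.5367, -0.2093, 0.0771]
tcp_rot: [3.141, 0.002, 2.53]
force: [-4.1, 6.1, 19.5]
grip_width: 0.0339
```

>>> servo_tool(
  deltas=[
    [0, 0, 0, 0, 0, 0, 20],
    [0, 0, 0, 0, 0, 0, 20],
    [0, 0, 0, 0, 0, 0, 20],
    [0, 0, 0, 0, 0, 0, 20],
    [0, 0, 0, 0, 0, 0, 20],
  ],
)

```text
time_s: 10.13
tcp_pos: [0.5367, -0.2093, 0.0771]
tcp_rot: [3.142, 0.002, 2.53]
force: [-3.3, 4.0, 20.0]
grip_width: 0.0334
```

Run:
```python
from ov import *
from rig import env
f=snap("h"); s=env.get_state(); print(s["tcp_pos"],s["tcp_rot"],s["force"],s["time_s"])
over("side",f["side"],315,160,55,55,13,"pics/s_h.png",[(circ([.5364,-.2113,.038],.03),(0,255,0))],(.7,-.4))
```

```text
[ 0.5367 -0.2093  0.0771] [3.1415 0.0019 2.53  ] [-4.2802  4.3498 19.9845] 10.2333
```

View pics/s_h.png

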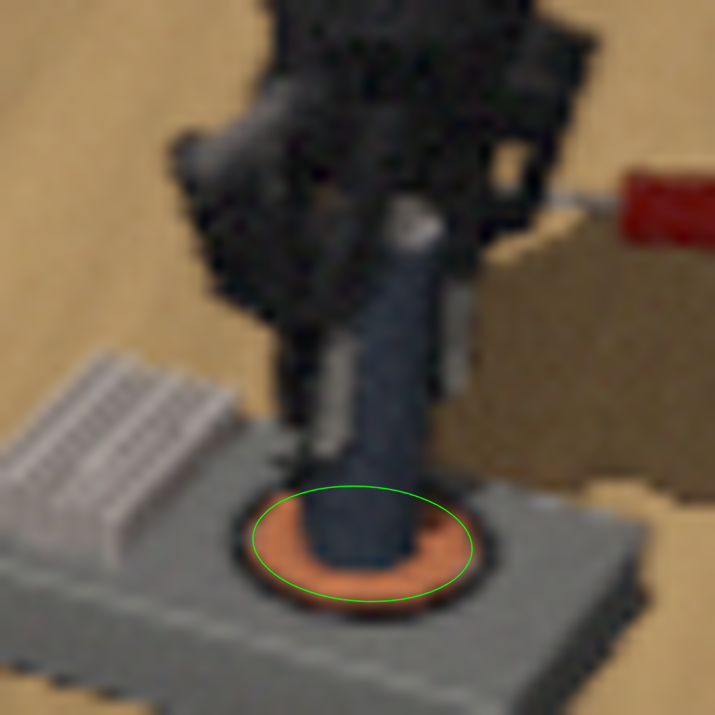

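>>> servo_tool(
  deltas=[
    [0, 0, 0, 0, 0, 0, 20],
    [0, 0, 0, 0, 0, 0, 20],
    [0, 0, 0, 0, 0, 0, 20],
  ],
)

```text
time_s: 10.48
tcp_pos: [0.5367, -0.2093, 0.0771]
tcp_rot: [3.141, 0.002, 2.53]
force: [-3.7, 4.8, 19.2]
grip_width: 0.0338
```

```bash
cat > cam.py <<'E'
from ov import *
def frame(psi):
    u=np.array([-np.cos(np.radians(55))*np.cos(psi),-np.cos(np.radians(55))*np.sin(psi),np.sin(np.radians(55))])
    h=np.array([np.sin(psi),-np.cos(psi),0]); v=np.cross(u,h); return np.c_[h,v,u]
def items(L,psi,b0,bs=(.112,.13)):
    R=frame(psi); L=np.array(L); it=[(circ(L,.021,R=R),(0,255,0))]
    return it,R
E
python3 - <<'E'
from cam import *
for n,b,box,k in(("top",None,(325,105,55,60),10),("side",None,(230,180,65,60),10)):
    f=C[n]["frame"]
    L=np.array([.7305,-.059,.112])
    # bias in px: top true x less by 3mm ; side
    bb=(0,-1.05) if n=="top" else (1.0,0)
    if n=="top": print(proj("top",[[.7305,-.059,.112],[.7335,-.059,.112]]))
    for psi,tag in((0,"0"),(.1,"p")):
        it,R=items(L,psi,0)
        # 24,30 mm behind: circle r21 and square 56
        for d in(.0,-.02,-.04):it.append((circ(L+R[:,2]*d,.021,R=R),(0,255,0)))
        for d in(-.03,):
            q=np.array([[-1,-1],[1,-1],[1,1],[-1,1],[-1,-1]])*.028
            it.append((L+R[:,2]*d+q@R[:,:2].T,(0,255,255)))
        over(n,f,*box,k,f"pics/m_{n}_{tag}.png",it,bb)
a=[cv2.resize(cv2.imread(f"pics/m_top_{t}.png"),(400,436)) for t in"0p"];cv2.imwrite("pics/m_top.png",np.hstack(a))
a=[cv2.resize(cv2.imread(f"pics/m_side_{t}.png"),(400,370)) for t in"0p"];cv2.imwrite("pics/m_side.png",np.hstack(a))
E
```

```text
[[352.2066 145.0089]
 [352.2079 144.0121]]
```

View pics/m_top.png

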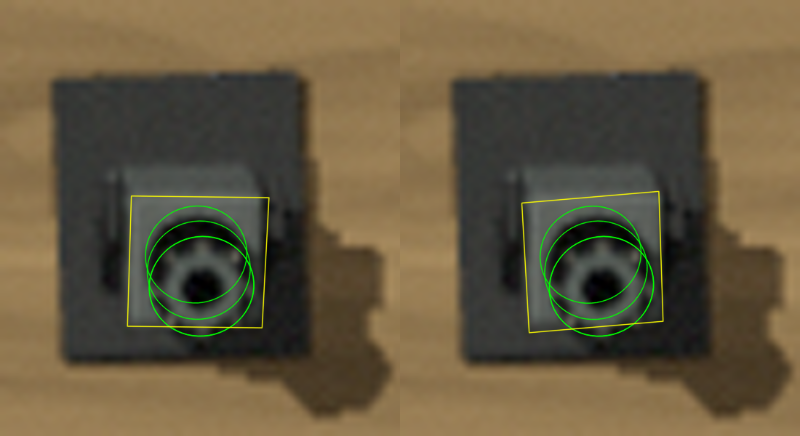

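View pics/m_side.png

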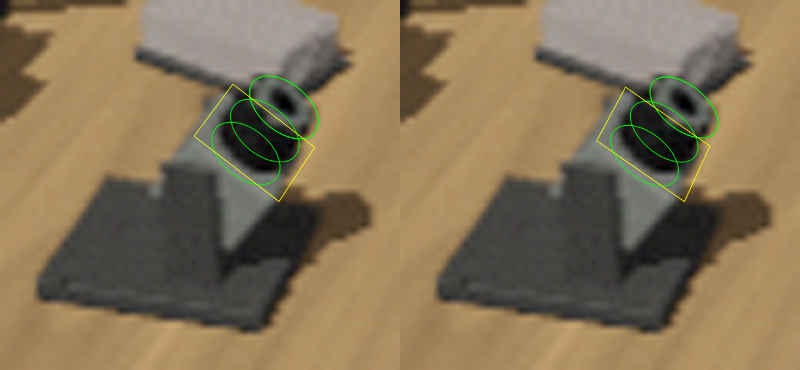

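Run:
```python
from cam import *
for c in ([.86,0,.012],[.86,-.113,.012],[.73,-.113,.012],[.73,-.005,.012]):
    c=np.array(c); p=proj("top",[c,c+[-.02,0,0],c+[0,-.02,0]]); d=p[1:]-p[0]
    print(p[0],np.degrees(np.arctan2(d[0,0],d[0,1])),np.degrees(np.arctan2(-d[1,1],d[1,0])))
# line fits on image edges: gray of base vs wood using saturation/brightness
f=C["top"]["frame"].astype(float); w=f[:,:,0]  # red: wood bright
def edge_cols(rows,lo,hi,sgn):
    P=[]
    for r in rows:
        g=np.convolve(w[r,lo:hi],[1,0,-1],"same")[1:-1]*sgn
        i=np.argmax(g); 
        if 0<i<len(g)-1:
            o=.5*(g[i-1]-g[i+1])/(g[i-1]-2*g[i]+g[i+1]); P.append((r,lo+1+i+o))
    P=np.array(P); k=np.polyfit(P[:,0],P[:,1],1); res=P[:,1]-np.polyval(k,P[:,0]); m=abs(res)<.6;k=np.polyfit(P[m,0],P[m,1],1); return np.degrees(np.arctan(k[0])),m.sum(),res.std()
print("left",edge_cols(range(118,151),328,338,-1))
print("right",edge_cols(range(118,126),361,371,1))
wT=w.copy(); 
def edge_rows(cols,lo,hi,sgn):
    global w
    sv=w; w=w.T; r=edge_cols(cols,lo,hi,sgn); w=sv; return r
print("top",edge_rows(range(336,364),110,120,-1)); print("bot",edge_rows(range(337,353),149,160,1))
# housing
print("housing left")
```

```text
[331.8958 114.5193] -0.539436398405869 -0.63628459618402
[366.8044 114.9313] 0.2989797630900009 -0.7331473125480754
[366.9931 154.0313] 0.24612487056563326 -0.6896512256047982
[333.0957 153.6409] -0.5105633486509159 -0.6392737738422114
left (np.float64(2.2304417064030386), np.int64(33), np.float64(0.0776102230145295))
right (np.float64(-0.21841794387806307), np.int64(8), np.float64(0.026410745504006797))
top (np.float64(-1.8070597778289421), np.int64(28), np.float64(0.12056694764829132))
bot (np.float64(-1.0344254546151863), np.int64(16), np.float64(0.06367110808048337))
housing left
```

>>> servo_tool(
  deltas=[
    [0, 0, 0, 0, 0, -5, 20],
    [0, 0, 0, 0, 0, -20, 20],
    [0, 0, 0, 0, 0, -45, 20],
    [0, 0, 0, 0, 0, -75, 20],
    [0, 0, 0, 0, 0, -105, 20],
  ],
)

```text
time_s: 10.9
tcp_pos: [0.5359, -0.2092, 0.1804]
tcp_rot: [-3.141, -0.002, 2.53]
force: [0.5, -1.0, -0.9]
grip_width: 0.0337
```

```bash
cat >> cam.py <<'E'
PSI=.042; L=np.array([.7312,-.060,.112]); RF=frame(PSI); u=RF[:,2]
FOC=L+.12*u; TGT=FOC+.0391*u
Rd=Ro.from_euler("xyz",[np.pi,0,2.85]); ax=np.cross([0,0,-1],-u); an=np.arccos(u[2]); RT=Ro.from_rotvec(ax/np.linalg.norm(ax)*an)*Rd
E
python3 - <<'E'
from cam import *
from rig import env
s=env.get_state(); print(TGT,RT.as_matrix()[:,2],u,s["force"],s["grip_width"])
plan(s,TGT+.02*u,RT)
E
```

```text
[ 0.64   -0.0638  0.2423] [ 0.5731  0.0241 -0.8192] [-0.5731 -0.0241  0.8192] [ 0.4632 -0.9999 -0.9254] 0.03365021136657408
w [-0.2908 -0.5423 -0.3105] d [  7.5531 171.7725 -78.3521] | t 10.9 pos [ 0.5359 -0.2092  0.1804] rot [-3.1412 -0.0021  2.5297]
```

>>> servo_tool(
  deltas=[
    [-0.02, -0.04, -0.02, 0, 10, -10, 20],
    [-0.045, -0.085, -0.05, 1, 28, -22, 20],
    [-0.08, -0.14, -0.08, 2, 46, -35, 20],
    [-0.11, -0.2, -0.115, 3, 66, -45, 20],
    [-0.14, -0.26, -0.15, 4, 86, -52, 20],
  ],
)

```text
time_s: 11.32
tcp_pos: [0.583, -0.1362, 0.2329]
tcp_rot: [3.018, 0.273, 2.665]
force: [0.7, -0.4, -0.3]
grip_width: 0.0339
```

Run:
```python
from cam import *
from rig import env
s=env.get_state(); print(s["joint_positions"])
plan(s,TGT+.02*u,RT)
```

```text
[-0.482   0.3434  1.3853  0.1375  1.1444 -1.6334]
w [-0.1496 -0.2766 -0.1588] d [-14.2063  86.9133 -12.2489] | t 11.3167 pos [ 0.583  -0.1362  0.2329] rot [3.018  0.2727 2.6651]
```

>>> servo_tool(
  deltas=[
    [-0.03, -0.06, -0.03, -3, 20, -3, 20],
    [-0.065, -0.12, -0.07, -6, 40, -6, 20],
    [-0.1, -0.18, -0.105, -9, 60, -9, 20],
    [-0.13, -0.24, -0.14, -12, 77, -11, 20],
    [-0.15, -0.277, -0.159, -14, 87, -12, 20],
  ],
)

```text
time_s: 11.73
tcp_pos: [0.6281, -0.0633, 0.2573]
tcp_rot: [2.916, 0.571, 2.785]
force: [0.4, 0.1, -0.9]
grip_width: 0.0336
```

>>> servo_tool(
  deltas=[
    [0, 0, 0, 0, 0, 0, 20],
    [0, 0, 0, 0, 0, 0, 20],
    [0, 0, 0, 0, 0, 0, 20],
  ],
)

```text
time_s: 11.98
tcp_pos: [0.6281, -0.0652, 0.2572]
tcp_rot: [2.917, 0.568, 2.782]
force: [-0.3, -0.6, -0.2]
grip_width: 0.0339
```

Run:
```python
from cam import *
from rig import env
s=env.get_state(); print(s["joint_positions"],s["force"],s["grip_width"])
plan(s,TGT,RT)
```

```text
[-0.391   0.2872  1.5013  0.3332  0.82   -1.8301] [-0.3469 -0.554  -0.1703] 0.03389615963949799
w [-0.0014 -0.0047 -0.0022] d [-1.0322  1.2952 19.0653] | t 11.9833 pos [ 0.6281 -0.0652  0.2572] rot [2.917  0.5677 2.7821]
```

>>> servo_tool(
  deltas=[
    [-0.001, -0.003, -0.002, -0.5, 0.7, 6, 20],
    [-0.0014, -0.0047, -0.0022, -1, 1.3, 12, 20],
    [-0.0014, -0.0047, -0.0022, -1, 1.3, 17, 20],
    [-0.0014, -0.0047, -0.0022, -1, 1.3, 19, 20],
    [-0.0014, -0.0047, -0.0022, -1, 1.3, 19, 20],
  ],
)

```text
time_s: 12.4
tcp_pos: [0.6402, -0.0633, 0.2417]
tcp_rot: [2.916, 0.573, 2.784]
force: [-0.5, 0.6, -0.8]
grip_width: 0.0337
```

>>> servo_tool(
  deltas=[
    [0, 0, 0, 0, 0, 0, 20],
    [0, 0, 0, 0, 0, 0, 20],
    [0, 0, 0, 0, 0, 0, 20],
  ],
)

```text
time_s: 12.65
tcp_pos: [0.6401, -0.0633, 0.2431]
tcp_rot: [2.916, 0.575, 2.784]
force: [0.3, 0.5, -1.4]
grip_width: 0.034
```

```bash
cat > chk.py <<'E'
from cam import *
from rig import env
import sys
tag=sys.argv[1]
f=snap(tag); s=env.get_state(); print(s["force"],s["grip_width"]); plan(s,TGT,RT)
R=Ro.from_euler("xyz",s["tcp_rot"]).as_matrix(); t=s["tcp_pos"]; foot=t+.0391*R[:,2]; top=foot-.1*R[:,2]
print("foot",foot,"F",FOC,"tilt mrad",np.degrees(np.arccos(-R[:,2]@u)))
it=[(circ(foot,.0175,R=R),(255,255,0)),(circ(top,.0175,R=R),(255,255,0)),(np.array([L,FOC]),(0,255,0)),(circ(L,.021,R=RF),(0,255,0))]
over("side",f["side"],250,135,75,90,7,f"pics/s_{tag}.png",it,(.9,-.8))
over("top",f["top"],320,100,75,90,7,f"pics/t_{tag}.png",it,(0,-1.05))
a=[cv2.imread(f"pics/{n}_{tag}.png") for n in"st"];cv2.imwrite(f"pics/st_{tag}.png",cv2.resize(np.hstack(a),(800,480)))
crop("side",250,135,75,90,6,f"pics/raw_{tag}.png",f["side"])
E
python3 chk.py i
```

```text
[-0.1293 -0.5438 -1.101 ] 0.0339198881347057
w [0.0009 0.0019 0.0009] d [ 0.285  -0.7159  0.5295] | t 12.75 pos [ 0.6401 -0.0632  0.243 ] rot [2.9156 0.5748 2.7839]
foot [ 0.6626 -0.0623  0.2111] F [ 0.6624 -0.0629  0.2103] tilt mrad 0.12232450901701357
```

View pics/st_i.png

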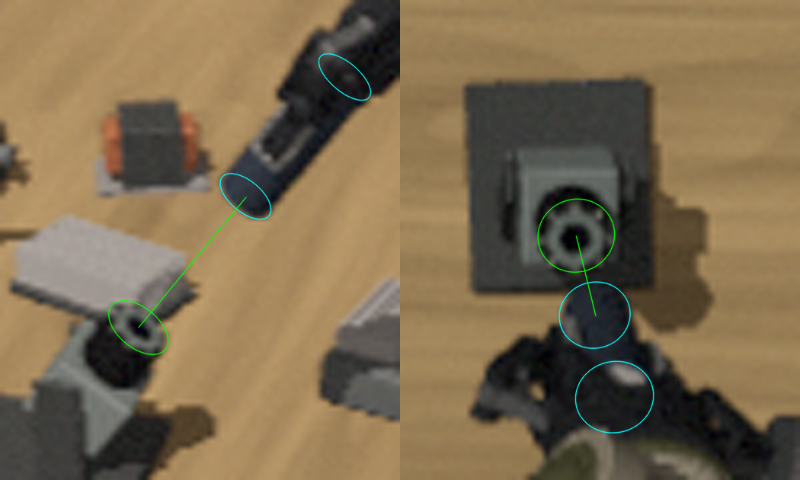

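View pics/raw_i.png

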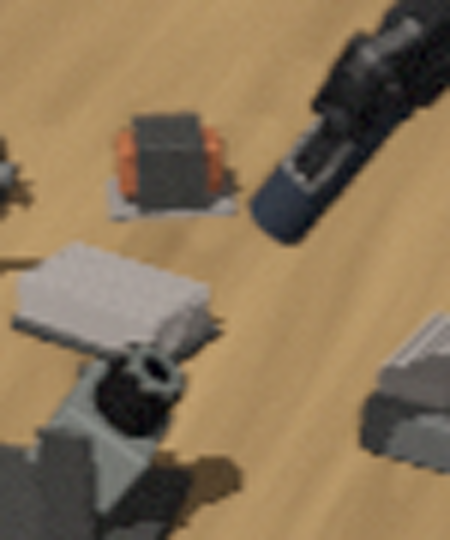

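Run:
```python
from cam import *
f=np.load("pics/top_i.npz")["frame"]; f=np.clip(f.astype(float)*2,0,255).astype(np.uint8)
from rig import env
s=env.get_state(); R=Ro.from_euler("xyz",s["tcp_rot"]).as_matrix(); foot=s["tcp_pos"]+.0391*R[:,2]
over("top",f,335,125,45,50,12,"pics/tz0.png",[],(0,-1.05))
over("top",f,335,125,45,50,12,"pics/tz1.png",[(circ(foot,.0175,R=R),(255,255,0)),(circ(foot-.05*R[:,2],.0175,R=R),(255,255,0)),(circ(L,.021,R=RF),(0,255,0))],(0,-1.05))
a=[cv2.imread(f"pics/tz{i}.png") for i in(0,1)];cv2.imwrite("pics/tz.png",cv2.resize(np.hstack(a),(800,444)))
```

```text
(no output)
```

View pics/tz.png

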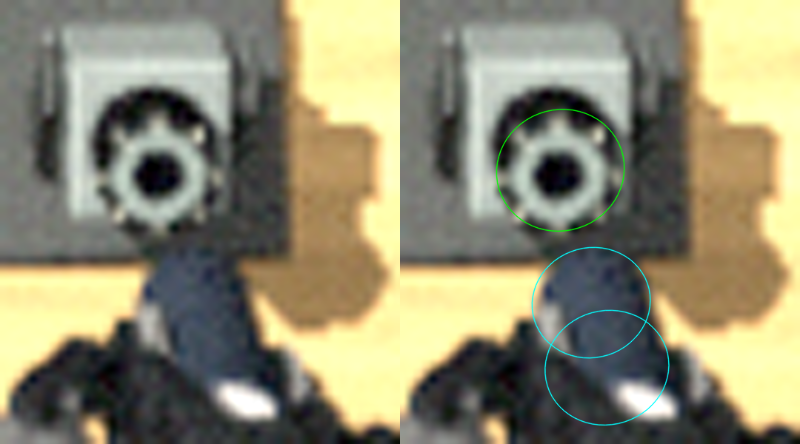

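Run:
```python
from cam import *
f=np.load("pics/side_i.npz")["frame"]; f=np.clip(f.astype(float)*1.7,0,255).astype(np.uint8)
from rig import env
s=env.get_state(); R=Ro.from_euler("xyz",s["tcp_rot"]).as_matrix(); foot=s["tcp_pos"]+.0391*R[:,2]
over("side",f,265,155,50,50,12,"pics/tz0.png",[],(0,-1.05))
over("side",f,265,155,50,50,12,"pics/tz1.png",[(circ(foot,.0175,R=R),(255,255,0)),(circ(foot-.05*R[:,2],.0175,R=R),(255,255,0)),(circ(L,.021,R=RF),(0,255,0)),(circ(L,.003,R=RF),(0,255,0))],(.9,-.8))
a=[cv2.imread(f"pics/tz{i}.png") for i in(0,1)];cv2.imwrite("pics/sz.png",cv2.resize(np.hstack(a),(800,400)))
```

```text
(no output)
```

View pics/sz.png

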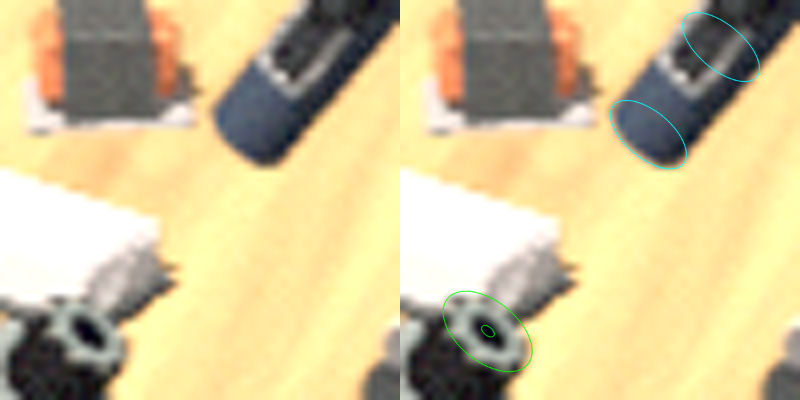

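Run:
```python
from h import *
from rig import env
s=env.get_state(); plan(s,s["tcp_pos"]+[-.0005,.0012,-.0006])
```

```text
w [0. 0. 0.] d [1.0719 0.9203 0.2327] | t 12.75 pos [ 0.6401 -0.0632  0.243 ] rot [2.9156 0.5748 2.7839]
```

>>> servo_tool(
  deltas=[
    [0, 0, 0, 0.5, 0.5, 0.1, 20],
    [0, 0, 0, 1, 0.9, 0.2, 20],
    [0, 0, 0, 1, 0.9, 0.2, 20],
    [0, 0, 0, 1, 0.9, 0.2, 20],
    [0, 0, 0, 1, 0.9, 0.2, 20],
  ],
)

```text
time_s: 13.17
tcp_pos: [0.6396, -0.0621, 0.2423]
tcp_rot: [2.916, 0.574, 2.784]
force: [0.3, 0.0, -1.2]
grip_width: 0.0337
```

>>> servo_tool(
  deltas=[
    [0, 0, 0, 0, 0, 0, 20],
    [0, 0, 0, 0, 0, 0, 20],
    [0, 0, 0, 0, 0, 0, 20],
    [0, 0, 0, 0, 0, 0, 20],
    [0, 0, 0, 0, 0, 0, 20],
  ],
)

```text
time_s: 13.58
tcp_pos: [0.6397, -0.0621, 0.2423]
tcp_rot: [2.916, 0.574, 2.784]
force: [0.0, -0.3, -1.1]
grip_width: 0.0335
```

```bash
python3 chk.py j
python3 - <<'E'
from h import *
from rig import env
print(env.get_state()["joint_vel"])
f=np.load("pics/side_j.npz")["frame"]; cv2.imwrite("pics/full_j.png",f[:,:,::-1])
E
```

```text
[-0.866  -0.0419 -0.8267] 0.03394848025710523
w [0.001  0.0015 0.0008] d [-0.8537 -1.5803  0.0893] | t 13.6833 pos [ 0.6397 -0.0621  0.2422] rot [2.9156 0.5744 2.7839]
foot [ 0.6621 -0.0611  0.2102] F [ 0.6624 -0.0629  0.2103] tilt mrad 0.10328568105278849
[ 0.0011 -0.0001  0.0018  0.0025 -0.0017 -0.0005]
```

View pics/full_j.png

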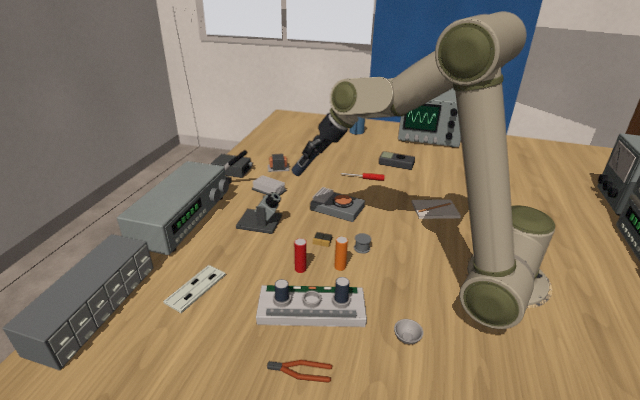

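View pics/st_j.png

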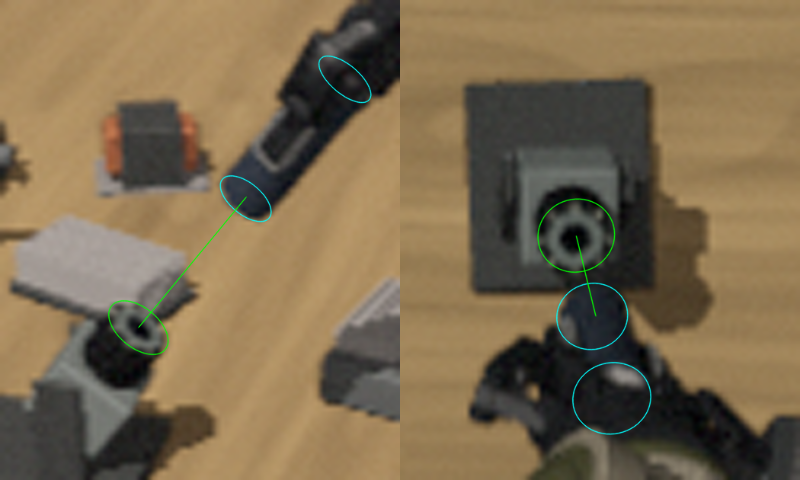

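Run:
```python
from rig import workorder
print(workorder.finish_job())
```

```text
the job is handed in; nothing more can be done
None
```

I lifted the tall dark capacitor from the middle clamp ring and pressed it on the sprung plate. I handed the job in at about 13.7 s, with the arm still holding the capacitor in front of the camera.

- **Press:** The plate met its hard stop at the predicted height, with about 20 N on the wrist, and I held it there for about 1.2 s. The side picture showed the foot near the middle of the plate. I touched the plate lightly once first, then lifted and shifted 2–3 mm to centre it better.
- **Camera pose:** By the arm's own pose reading, the foot is 120 mm from my estimated lens position, within 1 mm. It is square to my estimated lens axis within about 0.1°.
- **Uncertainty:** The lens position and heading come from the pictures alone, so the centring could be off by about 2 mm and the angle by 1–2°. The two cameras disagreed by 4–8 mm on fixed points, so I measured the foot and lens relative to each other in the same pictures. The last 1.5 mm correction, made that way, left the foot 1.8 mm to one side of my first lens estimate.
- **At hand-in:** The arm was still, the grip was steady at 34 mm, and the last picture showed nothing else disturbed.

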